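# Hook the dropped lock ring out from behind the grinder guard

## Task

The grinder's brass lock ring has been dropped and has slid in under the fixed bar guard. Take the hooked rod, draw the ring out along the base plate and seat it in the orange V-shaped parking notch with a steady light pull of about 8 newtons (never more than 12, the notch is thin), working only with the hook and without touching the ring with the gripper or leaning on the guard. Then lay the hooked rod back on its rest, leaving the ring seated and everything else where it stands.

Things in the scene. Friction and masses are not known exactly. Their poses are not given: they have to be found in the camera images.
- grinder: Compact grinder with base plate and bar guard, fixed upright on the counter. Origin: on the counter, mid of the guard's open mouth; +y points out of the mouth, -y into the bay, z up. Flat base plate 150 wide (x), 4 thick, y = -190 to 180, open above outside the mouth. Grey housing (170 x 170, 350 tall with hopper) closes the bay's end, y = -175 to -345.
- bay (a point): Middle of the floor of the guarded bay, on the base plate's top, 85 behind the mouth, axes as the grinder's. The bay is 170 deep (y), free 122 wide (x), with a roof of 6 mm bars along y, undersides 89 above the floor: seen through, too close for fingers. Sides are rails and posts.
- notch: Orange V notch fixed on the base plate outside the mouth, axes as the grinder's. Origin: on the plate's top, where the seated ring's centre lies. V opens to -y, symmetric about y: two arms 50 long, 8 thick, 16 high, at 90 degrees, inner faces 31 from the origin. Stiff and thin: a seating pull of 6 to 9 N along +y, kept up for a second, is right; over 12 N breaks it.
- ring: Brass lock ring lying flat on the base plate inside the bay, outer diameter 62, bore 40, 10 thick, 120 to 210 g, sliding with friction. Origin: on its axis, at its underside. z along its axis.
- hook: Hooked rod, 100 g, on its rest. Origin: centre of its wooden handle, a bar 130 long (x), 14 wide (y), 18 high (z, up). A stiff telescopic steel rod, 6 to 9 thick, runs on from the +x end along the middle line, then a 6 mm tip turns down to z = -48. The tip's x is 178 to 202, set anew each time and not measured; it stays as set. Grip near the origin, across y; it may tip a little under load.
- rest: White ceramic tool rest fixed on the counter. Origin: on the counter, mid of its slab (150 along x, 60 along y, 8 high). Two forked posts at x = -52, +52 (10 thick, 42 wide) carry the handle's underside 50 above the counter in 24 wide slots, cheeks 12 higher. The hook lies along its x (+x with +x), origin 59 above the rest's, within 6 along x. Fingers fit between the posts.
- tumbler: Loose glass tumbler, 70 across, 90 tall; origin under its centre. Bystander.
- funnel: Loose steel dosing funnel, 68 across, 45 tall; origin under its centre. Bystander.
- bellows: Loose grey bellows cap, 66 across, 48 tall; origin under its centre. Bystander.
- brush: Loose wooden-handled brush, 190 long, lying in a low white ceramic tray. Bystander.
Not all that is in view belongs to the job. Several things have the shape of the rest; the one meant has the colours described above.

How it is judged:
By the outcome, as a careful person would: the job done as asked, in the order asked, and still so for the second after the job is handed in, with the robot touching nothing.
It also fails if it takes over 53 s, if anything falls off the work surface, if the arm or the gripper's body presses on something with over 40 N, if the wrist force passes 120 N, or if a joint passes its speed limit or range.

## Robot

A 6-joint arm with a two-finger parallel gripper is mounted at the origin on the work surface. World frame = base frame: x ahead of the robot, y to its left, z up, the work surface at z = 0. Lengths are in m, angles in rad, forces in N, time in s.
With the tool pointing down it reaches from about 0.4 to 0.925 m from the base axis. Payload 3.4 kg.
Tool frame: the origin (TCP) lies between the finger pads; the fingertips stand 19 mm ahead of it and the grasp point (between the pads) is the TCP; z points along the fingers, x is the direction in which the jaws open and shut, and the axes are right-handed (so a half turn about z gives the same grasp; the last joint's range is limited). The gripper opens to 85 mm and grips with 20 to 120 N. Pads are 22 mm wide; open, the fingers measure 114 mm over their backs; the gripper's body (76 mm by 85 mm) begins 54 mm behind the grasp point. The pads swing forward as they close: fully open they stand 13 mm farther back than shut.
Start: joints at [-1.27, 0.307, 1.506, -0, 1.328, -0.073], TCP at [0.21, -0.535, 0.25] pointing down, gripper open.
Joint ranges: [-3.12, 3.12], [-1.05, 2.28], [0.14, 2.33], [-1.42, 4.57], [0.1, 2.73], [-2.68, 2.68]. Speed limits (rad/s): [2.57, 2.57, 3.14, 3.14, 3.14, 3.14].

## Interface

Orientations are given as a unit quaternion [w, x, y, z].
In Python, from bench import r gives the robot as it stands.
- The arm moves only by the tool play_rows, never from a script. Its arguments are lists of equal length, an entry for each row: "grip": the opening in per cent of the stroke, from 0 (shut) to 100 (fully open); "dp": the shift along the tool's x, y, z in m, a list of three; "turn": the turn, a rotation vector about the tool's x, y, z in degrees, a list of three. A call has 1 to 5 rows; each row shifts and turns the pose as measured when the row begins, along the tool's axes as they then stand; what a row does not reach is not made up. A row lasts 1/8 s, in which the tool goes at most 62.5 mm and 10.7 degrees, less where a joint would pass 70% of its speed; a pose out of reach is approached as far as the arm can. A call is refused whole if a number of a shift passes 0.0625 or a number of a turn 10.7, either way. A call with a gripper value outside its range is refused whole. The fingers move at their own pace and stop on an object; "grip_force" is the grip in N (left out, the last holds). Time passes only in rows, so rows that do not move let the fingers close. It gives the time, the measured TCP pose, the force and the opening at its end, in the units of the state.
- r.state(): the state, without advancing time (a new reading comes with each control period).
- r.get_image(name): name is "side" or "top"; returns a dict with "frame" (400x640x3 uint8, red, green, blue), "intrinsics" (3x3 intrinsics, pixels), "R" (3x3) and "t" (3): a world point X has camera coordinates R X + t. Camera axes: x right, y down, z forward; pixel columns grow to the right and rows downward; lengths in m; the calibration is good to about 2 mm. A picture is of the moment at which its call begins. There is no depth.
- r.sign_off(): hands the job in, once; it reports no verdict.
Trained networks look in the newest picture that a camera, given by its name, has taken for a name from the list of things; names that differ only in an ending like _2 or _b are one class to them, and where a whole thing is asked for, a point or a joint stands for the part that bears it (a point fixed in the world has none). Each returns a list of dicts, best first, with "p" (0 to 1); they miss things now and then, are a little off and sometimes report something else, mostly with a low value. They report only what shows in the picture. A call takes as long as a camera call. They do not tell look-alikes from the thing itself.
- r.boxes_of(camera, target): "rect" ([centre column, centre row, width, height] in pixels, round what is visible of it).
The state is a dict: "clock": time; "joint_pos": joint angles; "dq": joint speeds; "tau": joint torques, N m; "tool_pos": TCP position; "orientation": TCP orientation; "force": force on the tool from outside, world axes, zero at the start; "moment": the same for the moment, N m; "width": opening from 0.0 (shut) to 1.0 (fully open).
Only numpy, scipy, OpenCV 4.12 (cv2) and the standard library are available. Lean on these libraries where they do the work, as an engineer would, in place of code of your own. Each camera call takes 0.05 s, during which the arm holds its last target. There are 200 camera calls.

## Working session

There is one attempt and no reset: what is moved stays moved. The work goes in short steps, Python scripts to look and compute and a tool call to move; the robot and the scene stay as the last step left them, time stands still between calls to the robot, and variables do not carry over. Pictures are saved under pics/ and viewed, about 8 in all and at most 12, crops included, and the job is handed in when it is done.

Besides the shell and the picture viewer there is one more tool, called after "Call:" as name(argument=value, ...) on one line, values as JSON. play_rows: Moves the arm, as the interface text tells. Its arguments: {"type":"object","properties":{"grip":{"type":"array","items":{"type":"number"}},"dp":{"type":"array","items":{"type":"array","items":{"type":"number"}}},"turn":{"type":"array","items":{"type":"array","items":{"type":"number"}}},"grip_force":{"type":"number"}},"required":["grip","dp","turn"]}

```bash
mkdir -p pics; ls
python3 - <<'E'
from bench import r
import cv2,json
s=r.state();print(s)
for c in("side","top"):
    im=r.get_image(c);cv2.imwrite(f"pics/{c}0.png",im["frame"][:,:,::-1]);print(c,im["intrinsics"].tolist(),im["R"].tolist(),im["t"].tolist())
    for n in["ring","hook","rest","notch","grinder","tumbler","funnel","bellows","brush"]:
        print(n,[( [round(v) for v in d["rect"]],round(d["p"],2)) for d in r.boxes_of(c,n)][:4])
E
```

```text
pics
{'clock': 0.0, 'joint_pos': array([-1.26950894e+00,  3.07583608e-01,  1.50768849e+00, -3.55644472e-05,
        1.32838452e+00, -7.34893901e-02]), 'dq': array([-2.32213132e-05, -2.72362281e-03,  2.83491398e-04,  2.89296305e-04,
       -1.82325091e-03,  3.96317653e-04]), 'tau': array([ 9.58578457e-04, -4.57548022e+01, -2.51916468e+01,  2.30842579e-04,
        1.32403336e-02, -1.92260437e-06]), 'tool_pos': array([ 0.21026156, -0.53446546,  0.24936922]), 'orientation': array([-6.28548294e-04,  8.26459717e-01, -5.62994912e-01, -8.18666663e-04]), 'force': array([0.77348763, 0.38962126, 0.93856074]), 'moment': array([ 0.00673016, -0.04264902,  0.02406505]), 'width': 0.9955911906210255}
side [[445.8377116669563, 0.0, 309.7952889618277], [0.0, 445.8377116669563, 190.5490198016552], [0.0, 0.0, 1.0]] [[-0.9885931938246575, -0.1502154160156955, -0.010900730012002875], [-0.07487134129347554, 0.5529600733606407, -0.8298369957539314], [0.13068197800951337, -0.8195550537091614, -0.5578993946611653]] [0.5121167967376556, 0.05174229439507765, 0.8496752307899655]
ring [([291, 206, 43, 17], 0.74), 
[... 564 characters left out ...]
.0]] [[0.0018159791601338447, -0.99931780572816, -0.03688665577611003], [-0.9964129738794032, 0.0013125432585657027, -0.08461360833221848], [0.0846043007446645, 0.0369079989277347, -0.9957308431050313]] [0.1065424372730302, 0.5156966175996188, 0.7533791681879907]
ring [([433, 191, 31, 26], 0.55)]
hook [([293, 242, 126, 17], 0.95)]
rest [([269, 243, 69, 34], 0.88), ([252, 322, 77, 50], 0.63), ([178, 213, 82, 45], 0.63)]
notch [([347, 185, 22, 43], 0.65), ([269, 104, 36, 43], 0.34)]
grinder [([475, 152, 323, 146], 0.61)]
tumbler [([268, 106, 36, 39], 0.73), ([476, 154, 328, 145], 0.57), ([329, 112, 32, 35], 0.17)]
funnel []
bellows [([232, 111, 38, 31], 0.65)]
brush [([412, 86, 95, 17], 0.73)]
```

View pics/side0.png

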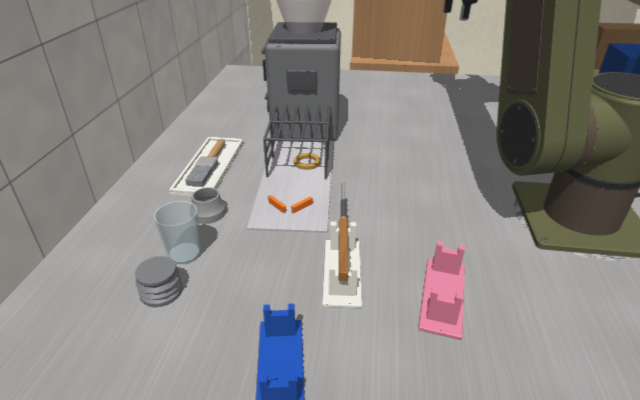

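View pics/top0.png

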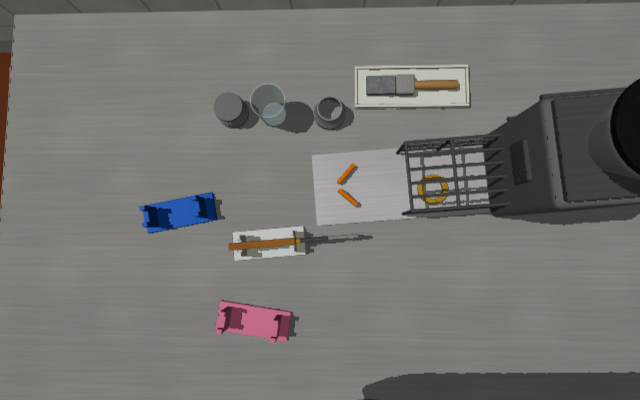

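Side view: white rest with the hook at about (342,264), ring under the guard at (307,160), orange notch at (290,204). In the top view the notch is at (347,185), the ring at (433,189) and the hook runs from (230,246) to about (370,237).

```bash
cat > h.py <<'E'
import numpy as np,cv2
from bench import r
def w(im,uv,z):
    K,R,t=map(np.array,(im["intrinsics"],im["R"],im["t"]))
    c=-R.T@t; d=R.T@np.linalg.solve(K,[uv[0],uv[1],1.]); return c+d*(z-c[2])/d[2]
def pix(im,X):
    p=np.array(im["intrinsics"])@(np.array(im["R"])@X+im["t"]); return p[:2]/p[2]
def blobs(im,lo,hi,roi,mina=15):
    hsv=cv2.cvtColor(im["frame"],cv2.COLOR_RGB2HSV); m=cv2.inRange(hsv,np.array(lo),np.array(hi))
    k=np.zeros_like(m); x0,y0,x1,y1=roi; k[y0:y1,x0:x1]=m[y0:y1,x0:x1]
    n,l,s,c=cv2.connectedComponentsWithStats(k); return [(np.argwhere(l==i)[:,::-1].astype(np.float32),c[i]) for i in range(1,n) if s[i,4]>=mina]
E
python3 - <<'E'
from h import *
im=r.get_image("top"); sd=r.get_image("side"); np.set_printoptions(precision=4,suppress=True)
for nm,I,roi in(("top",im,(300,150,375,225)),("side",sd,(255,190,325,220))):
    for p,c in blobs(I,(3,150,90),(16,255,255),roi):
        q=np.array([w(I,x,.016) for x in p]); m=q.mean(0); u,s,vt=np.linalg.svd(q-m); print("notch",nm,len(p),c,m,vt[0],(q@vt[0]).ptp() if hasattr(q,'ptp') else np.ptp(q@vt[0]))
for nm,I,roi in(("top",im,(405,165,465,215)),("side",sd,(285,145,330,172))):
    for lo in [(14,120,70)]:
        bs=blobs(I,lo,(30,255,255),roi,4)
        if bs:
            P=np.vstack([b[0] for b in bs]); h=cv2.convexHull(P); (cx,cy),ax,_=cv2.fitEllipse(h); 
            print("ring",nm,len(P),cx,cy,ax,w(I,(cx,cy),.010), "minmax", P.min(0),P.max(0))
for nm,I,roi in(("top",im,(222,230,312,258)),("side",sd,(330,210,360,285))):
    for p,c in blobs(I,(5,110,60),(20,255,255),roi):
        b=cv2.minAreaRect(p); q=np.array([w(I,x,.068) for x in p]); m=q.mean(0);u,s,vt=np.linalg.svd(q-m); L=q@vt[0]; print("handle",nm,len(p),b,m,vt[0],np.ptp(L), "mid",m+vt[0]*((L.max()+L.min())/2-m@vt[0]))
# white slab
for nm,uvs,z in(("plate",[(312,154),(317,224)],.004),("mouthfeet",[(410,214),(406,152)],.004),("tip",[(371,237)],.06)):
    for u in uvs: print(nm,u,w(im,u,z))
for c,I in(("top",im),("side",sd)):
    x0,y0,x1,y1=(210,70,420,260) if c=="top" else (300,130,380,310)
    cv2.imwrite(f"pics/{c}1.png",cv2.resize(I["frame"][y0:y1,x0:x1,::-1],None,fx=3.8 if c=="top" else 3.3,fy=3.8 if c=="top" else 3.3,interpolation=cv2.INTER_CUBIC))
E
```

```text
notch top 90 [346.0889 173.1444] [0.5765 0.0481 0.016 ] [-0.7612  0.6485 -0.    ] 0.048776104440048484
notch top 96 [347.625  197.1042] [0.5266 0.0452 0.016 ] [-0.6455 -0.7638 -0.    ] 0.04845910580769858
notch side 124 [276.7661 203.4355] [0.5751 0.0537 0.016 ] [-0.6934  0.7206 -0.    ] 0.06033670849170353
notch side 147 [301.4694 204.2857] [0.5266 0.05   0.016 ] [0.5673 0.8235 0.    ] 0.05826300564027126
ring top 314 432.5310363769531 188.7639617919922 (28.7211856842041, 29.79037094116211) [ 0.5442 -0.1298  0.01  ] minmax [418. 175.] [447. 203.]
ring side 223 306.84649658203125 160.6485137939453 (15.404388427734375, 25.67947006225586) [ 0.5443 -0.1287  0.01  ] minmax [294. 154.] [319. 168.]
handle top 460 ((262.692626953125, 243.61886596679688), (7.1523237228393555, 69.35037231445312), 84.80557250976562) [0.4321 0.2118 0.068 ] [ 0.087  -0.9962 -0.    ] 0.13372869607097326 mid [0.4322 0.2106 0.068 ]
handle side 497 ((343.0, 248.0), (64.0, 8.0), 90.0) [0.4312 0.2274 0.068 ] [ 0.0888 -0.996   0.    ] 0.1490912979030832 mid [0.4319 0.2195 0.068 ]
plate (312, 154) [0.6197 0.1196 0.004 ]
plate (317, 224) [0.4716 0.1087 0.004 ]
mouthfeet (410, 214) [ 0.4924 -0.084   0.004 ]
mouthfeet (406, 152) [ 0.6228 -0.0781  0.004 ]
tip (371, 237) [0.4452 0.0026 0.06  ]
```

View pics/top1.png

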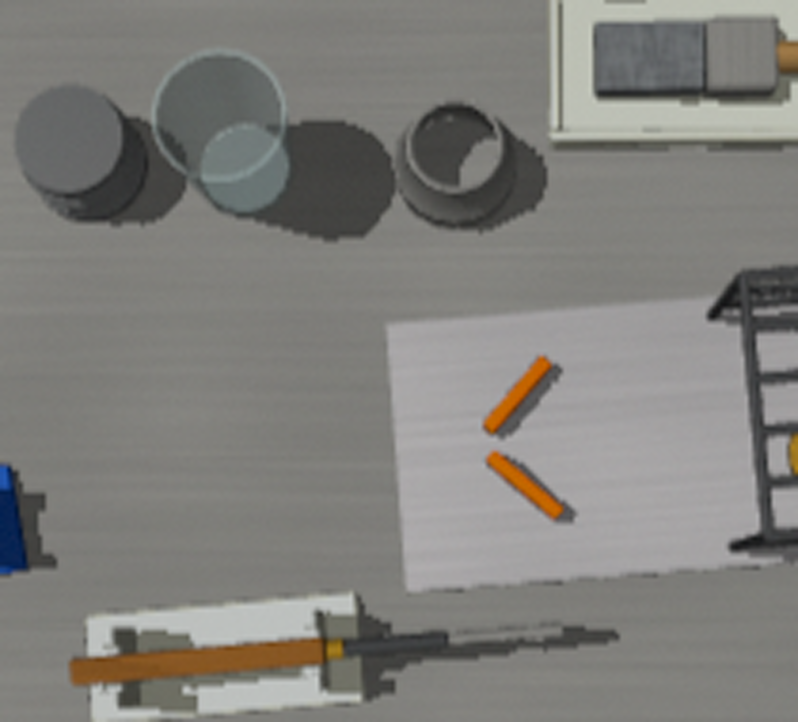

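View pics/side1.png

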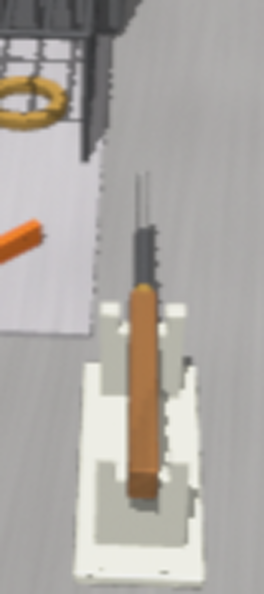

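Top crop: the rest is parallel to the grinder axis, and handle, notch arms and plate edge are all clear. The side crop shows the thin rod and tip pointing towards the grinder. Both cameras agree on the ring to about 1 mm. Next comes a row planner, then the move to the hook.

```bash
cat >> h.py <<'E'
import sys
from scipy.spatial.transform import Rotation as Ro
def Rt(yaw): # tool down, tool x at world angle yaw (deg)
    c,s=np.cos(np.radians(yaw)),np.sin(np.radians(yaw)); return Ro.from_matrix(np.array([[c,s,0],[s,-c,0],[0,0,-1.]]))
def plan(wps,step=.055,n=5):
    """wps: (x,y,z,yaw); prints rows to be played from the present pose"""
    s=r.state(); q=s["orientation"]; R=Ro.from_quat([q[1],q[2],q[3],q[0]]); p=np.array(s["tool_pos"]); out=[]
    for x,y,z,yw in wps:
        T=np.array([x,y,z]); G=Rt(yw); d=T-p; rv=(R.inv()*G).as_rotvec(degrees=True)
        k=max(1,int(np.ceil(max(np.linalg.norm(d)/step,np.linalg.norm(rv)/10.)-1e-6)))
        for i in range(k):
            out.append((np.round(R.inv().apply(d/k),4).tolist(),np.round(rv/k,2).tolist())); R=R*Ro.from_rotvec(rv/k,degrees=True)
        p=T
    for i in range(0,len(out),n): print("dp",[o[0] for o in out[i:i+n]],"turn",[o[1] for o in out[i:i+n]])
    e=(Rt(wps[-1][3])).inv()*Ro.from_quat([q[1],q[2],q[3],q[0]])
    print("now",np.round(s["tool_pos"],4),"F",np.round(s["force"],2),"t",round(s["clock"],2),"w",round(s["width"],3),"rows",len(out))
E
python3 - <<'E'
from h import *
im=dict(r.get_image("top"))
for c in[(86,617),(355,592),(360,702),(92,722)]: print(w(im,(c[0]/3.8+210,c[1]/3.8+70),.008).round(4))
for n,u in(("tumbler",(268,120)),("bellows",(232,111)),("funnel",(330,113))): print(n,w(im,u,.04).round(3))
plan([(.34,-.28,.25,-40),(.41,-.05,.25,-10),(.432,.211,.2,5)])
E
```

```text
[0.4539 0.2847 0.008 ]
[0.4677 0.1367 0.008 ]
[0.4081 0.1337 0.008 ]
[0.3968 0.2802 0.008 ]
tumbler [0.683 0.208 0.04 ]
bellows [0.703 0.283 0.04 ]
funnel [0.697 0.081 0.04 ]
dp [[-0.0317, -0.0357, 0.0001], [-0.0286, -0.0382, 0.0001], [-0.0253, -0.0404, 0.0001], [-0.0219, -0.0424, 0.0001], [-0.0183, -0.044, 0.0001]] turn [[-0.0, -0.0, -4.75], [-0.0, -0.0, -4.75], [-0.0, -0.0, -4.75], [-0.0, -0.0, -4.75], [-0.0, -0.0, -4.75]]
dp [[-0.0146, -0.0454, 0.0001], [-0.0188, -0.0442, -0.0], [-0.0141, -0.046, -0.0], [-0.0092, -0.0472, -0.0], [-0.0043, -0.0479, -0.0]] turn [[-0.0, -0.0, -4.75], [0.0, 0.0, -6.0], [0.0, 0.0, -6.0], [0.0, 0.0, -6.0], [0.0, 0.0, -6.0]]
dp [[0.0008, -0.0481, -0.0], [-0.0047, -0.0522, 0.01], [-0.002, -0.0523, 0.01], [0.0007, -0.0524, 0.01], [0.0035, -0.0523, 0.01]] turn [[0.0, 0.0, -6.0], [0.0, -0.0, -3.0], [0.0, -0.0, -3.0], [0.0, -0.0, -3.0], [0.0, -0.0, -3.0]]
dp [[0.0062, -0.052, 0.01]] turn [[0.0, -0.0, -3.0]]
now [ 0.2105 -0.5351  0.2503] F [0.42 0.03 0.26] t 1.15 w 0.996 rows 16
```

Call:
play_rows(grip=[100,100,100,100,100], dp=[[-0.032,-0.036,0],[-0.029,-0.038,0],[-0.025,-0.04,0],[-0.022,-0.042,0],[-0.018,-0.044,0]], turn=[[0,0,-4.75],[0,0,-4.75],[0,0,-4.75],[0,0,-4.75],[0,0,-4.75]])

```text
clock: 1.78
tool_pos: [0.3193, -0.3209, 0.25]
orientation: [0.001, 0.926, -0.378, 0.001]
force: [1.3, 0.3, 0.1]
width: 0.999
```

Call:
play_rows(grip=[100,100,100,100,100], dp=[[-0.015,-0.045,0],[-0.019,-0.044,0],[-0.014,-0.046,0],[-0.009,-0.047,0],[-0.004,-0.048,0]], turn=[[0,0,-4.75],[0,0,-6],[0,0,-6],[0,0,-6],[0,0,-6]])

```text
clock: 2.4
tool_pos: [0.3968, -0.0872, 0.2507]
orientation: [0.002, 0.992, -0.129, 0.004]
force: [1.3, -0.7, -0.2]
width: 1.0
```

Run:
```python
from h import *
plan([(.432,.2095,.16,5)])
```

```text
dp [[-0.007, -0.0494, 0.0149], [-0.0042, -0.0497, 0.0149], [-0.0013, -0.0498, 0.015], [0.0016, -0.0498, 0.015], [0.0045, -0.0496, 0.0151]] turn [[0.05, -0.07, -3.29], [0.05, -0.07, -3.29], [0.05, -0.07, -3.29], [0.05, -0.07, -3.29], [0.05, -0.07, -3.29]]
dp [[0.0073, -0.0493, 0.0151]] turn [[0.05, -0.07, -3.29]]
now [ 0.3968 -0.0872  0.2507] F [ 1.32 -0.68 -0.23] t 2.4 w 1.0 rows 6
```

Call:
play_rows(grip=[100,100,100,100,100], dp=[[-0.007,-0.0495,0.015],[-0.004,-0.05,0.015],[-0.001,-0.05,0.015],[0.0015,-0.05,0.015],[0.0045,-0.05,0.015]], turn=[[0,0,-3.3],[0,0,-3.3],[0,0,-3.3],[0,0,-3.3],[0,0,-3.3]])

```text
clock: 3.02
tool_pos: [0.43, 0.1692, 0.1756]
orientation: [0.003, 1.0, 0.02, 0.009]
force: [0.8, -0.6, 0.2]
width: 1.0
```

Run:
```python
from h import *
plan([(.432,.2095,.13,5),(.432,.2095,.06,5)],step=.045)
```

```text
dp [[0.0014, -0.0202, 0.0227], [0.0021, -0.0201, 0.0228], [0.0, 0.0, 0.035], [0.0, 0.0, 0.035]] turn [[0.21, -0.51, -1.34], [0.21, -0.51, -1.34], [-0.0, 0.0, 0.0], [-0.0, 0.0, 0.0]]
now [0.43   0.1692 0.1756] F [ 0.83 -0.6   0.22] t 3.02 w 1.0 rows 4
```

Call:
play_rows(grip=[100,100,100,60,60], dp=[[0.0014,-0.02,0.023],[0.002,-0.02,0.023],[0,0,0.025],[0,0,0.025],[0,0,0.018]], turn=[[0.2,-0.5,-1.3],[0.2,-0.5,-1.3],[0,0,0],[0,0,0],[0,0,0]])

```text
clock: 3.65
tool_pos: [0.4349, 0.2167, 0.0593]
orientation: [-0.001, 0.999, 0.048, 0.003]
force: [-0.5, -0.6, 0.2]
width: 0.61
```

Run:
```python
from h import *
plan([(.432,.2095,.06,5)],step=.045)
im=r.get_image("top");cv2.imwrite("pics/t2.png",cv2.resize(im["frame"][190:290,210:390,::-1],None,fx=4,fy=4))
```

```text
dp [[-0.0036, 0.0069, -0.0008]] turn [[-0.14, -0.37, 0.48]]
now [0.4349 0.2167 0.0593] F [-0.53 -0.62  0.2 ] t 3.65 w 0.61 rows 1
```

View pics/t2.png

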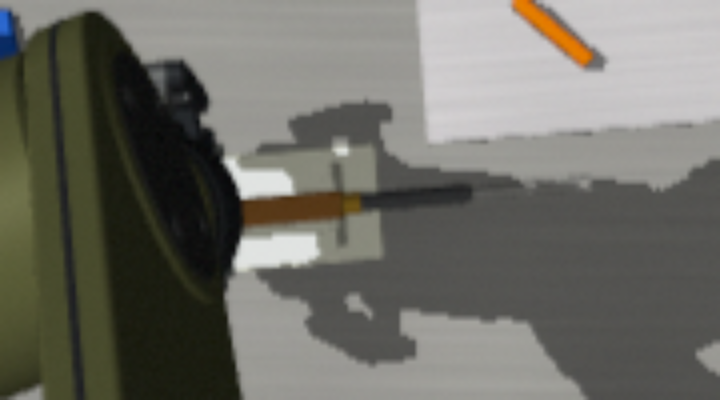

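The arm is clear of the rest and aligned with the handle. I'll correct the position, then close.

Call:
play_rows(grip=[50,0,0,0,0], dp=[[-0.0036,0.006,0],[0,0,0],[0,0,0],[0,0,0],[0,0,0]], turn=[[0,-0.4,0.5],[0,0,0],[0,0,0],[0,0,0],[0,0,0]], grip_force=110)

```text
clock: 4.32
tool_pos: [0.4321, 0.2097, 0.0597]
orientation: [-0.001, 0.999, 0.043, -0.0]
force: [-0.0, -0.1, -1.0]
width: 0.143
```

Call:
play_rows(grip=[0,0,0], dp=[[0,0,0],[0,0,-0.02],[0,0,-0.025]], turn=[[0,0,0],[0,0,0],[0,0,0]])

```text
clock: 4.7
tool_pos: [0.4304, 0.209, 0.1039]
orientation: [-0.0, 0.999, 0.043, -0.003]
force: [0.6, -0.1, -2.0]
width: 0.145
```

Run:
```python
from h import *
plan([(.432,.2095,.12,5)],step=.045)
s=r.state();print(s["orientation"].round(4))
im=r.get_image("top");sd=r.get_image("side")
a=cv2.resize(im["frame"][190:290,240:420,::-1],None,fx=4,fy=4);b=cv2.resize(sd["frame"][140:260,270:420,::-1],None,fx=4,fy=4)
cv2.imwrite("pics/t3.png",b);cv2.imwrite("pics/t3t.png",a)
```

```text
dp [[0.0016, -0.0003, -0.0161]] turn [[-0.07, 0.33, -0.09]]
now [0.4304 0.209  0.1039] F [ 0.59 -0.1  -1.99] t 4.7 w 0.145 rows 1
[-5.000e-04  9.991e-01  4.280e-02 -2.900e-03]
```

View pics/t3.png

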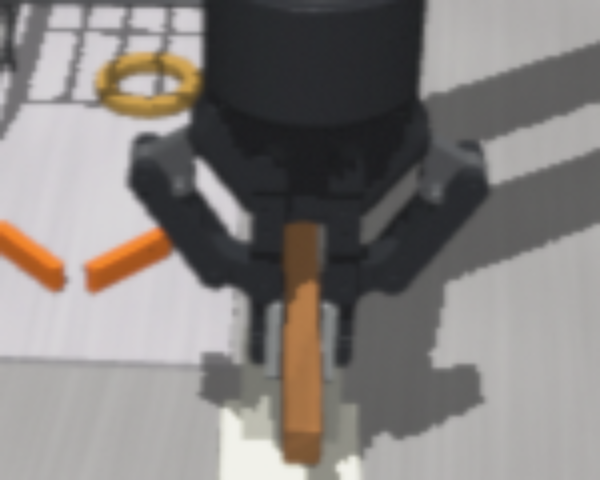

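The hook is held cleanly. I'll move it to a staging spot in front of the mouth and measure the tip there.

```bash
cat >> h.py <<'E'
O=np.array([.5589,-.0653]);YW=4.4
def g2w(x,y):
    a=np.radians(YW); return O+np.array([np.cos(a)*x-np.sin(a)*y,np.sin(a)*x+np.cos(a)*y])
def w2g(p):
    a=np.radians(YW); d=np.array(p)[:2]-O; return np.array([np.cos(a)*d[0]+np.sin(a)*d[1],-np.sin(a)*d[0]+np.cos(a)*d[1]])
E
python3 - <<'E'
from h import *
t=g2w(-.019,.21);print(t)
plan([(*t,.10,YW),(*t,.10,YW)],step=.03)
E
```

```text
[0.523845   0.14262342]
dp [[0.0213, 0.0187, 0.0014], [0.0213, 0.0187, 0.0014], [0.0214, 0.0186, 0.0014], [0.0214, 0.0186, 0.0015], [0.0, 0.0, 0.0]] turn [[-0.04, -0.01, 0.13], [-0.04, -0.01, 0.13], [-0.04, -0.01, 0.13], [-0.04, -0.01, 0.13], [-0.0, 0.0, 0.0]]
now [0.4326 0.2099 0.1059] F [ 0.67  0.61 -1.8 ] t 4.8 w 0.148 rows 5
```

Call:
play_rows(grip=[0,0,0,0,0], dp=[[0.0213,0.0187,0.001],[0.0213,0.0187,0.001],[0.0213,0.0187,0.001],[0.0213,0.0187,0.001],[0,0,0]], turn=[[0,0,0.1],[0,0,0.1],[0,0,0.1],[0,0,0.1],[0,0,0]])

```text
clock: 5.42
tool_pos: [0.5243, 0.1409, 0.098]
orientation: [-0.001, 0.999, 0.04, -0.001]
force: [-0.5, 0.7, -0.4]
width: 0.146
```

Run:
```python
from h import *
t=g2w(-.019,.21)
plan([(*t,.10,YW)],step=.03)
im=r.get_image("top");f=im["frame"]
s=r.state();print(w2g(s["tool_pos"]))
for L in(.178,.19,.202):
    g=w2g(s["tool_pos"])+[0,-L]; print(L,pix(im,np.array([*g2w(*g),s["tool_pos"][2]])),pix(im,np.array([*g2w(*g),s["tool_pos"][2]-.048])))
cv2.imwrite("pics/t4.png",cv2.resize(f[160:235,300:450,::-1],None,fx=5,fy=5,interpolation=cv2.INTER_CUBIC))
```

```text
dp [[-0.0003, -0.0018, -0.0019]] turn [[-0.17, 0.13, 0.2]]
now [0.5243 0.1409 0.098 ] F [-0.49  0.66 -0.41] t 5.42 w 0.146 rows 1
[-0.02035845  0.20875038]
0.178 [393.7992888  187.47345685] [389.83334203 190.47625401]
0.19 [400.34263282 186.95838936] [395.95635525 189.99558259]
0.202 [406.89278309 186.44278611] [402.08533006 189.51444317]
```

View pics/t4.png

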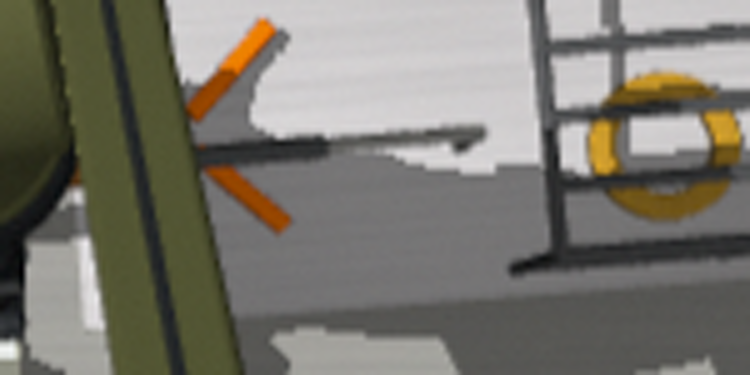

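The rod end is at about px (397,186) and the tip bottom at (392.4,189.6), so the tip sits about 0.182 m ahead of the TCP. The ring is visible through the bars. I'll lower and go in.

Run:
```python
from h import *
g=w2g([.5443,-.1295]);print("ring",g)
t=g2w(-.0203,.208);u=g2w(g[0]-.001,g[1]+.182)
plan([(*t,.073,YW),(*u,.073,YW)],step=.025)
```

```text
ring [-0.01948233 -0.06289069]
dp [[0.0002, 0.0008, 0.0248], [-0.0, 0.0222, 0.0], [-0.0, 0.0222, 0.0], [-0.0, 0.0222, 0.0], [-0.0, 0.0222, 0.0]] turn [[-0.18, 0.27, 0.23], [0.0, 0.0, 0.0], [0.0, 0.0, 0.0], [0.0, 0.0, 0.0], [0.0, 0.0, 0.0]]
now [0.5226 0.1413 0.0978] F [-0.07  0.21 -1.44] t 5.47 w 0.138 rows 5
```

Call:
play_rows(grip=[0,0,0,0,0], dp=[[0,0,0.0248],[0,0.01,0],[0,0.02,0],[0,0.022,0],[0,0.022,0]], turn=[[-0.2,0.3,0.2],[0,0,0],[0,0,0],[0,0,0],[0,0,0]])

```text
clock: 6.1
tool_pos: [0.5233, 0.0681, 0.0728]
orientation: [-0.0, 0.999, 0.042, -0.002]
force: [0.2, -0.8, -0.9]
width: 0.142
```

Run:
```python
from h import *
u=g2w(-.0205,-.0629+.182)
plan([(*u,.073,YW)],step=.025)
```

```text
dp [[0.0047, 0.0167, -0.0002]] turn [[-0.03, 0.26, 0.39]]
now [0.5233 0.0681 0.0728] F [ 0.2  -0.85 -0.85] t 6.1 w 0.142 rows 1
```

Call:
play_rows(grip=[0,0,0], dp=[[0.0047,0.012,0],[0,0.003,0],[0,0,0]], turn=[[0,0.2,0.4],[0,0,0],[0,0,0]])

```text
clock: 6.48
tool_pos: [0.5291, 0.0525, 0.0742]
orientation: [-0.0, 0.999, 0.037, 0.0]
force: [-0.6, 0.7, -0.3]
width: 0.141
```

Run:
```python
from h import *
u=g2w(-.0205,-.0629+.182)
plan([(*u,.073,YW)],step=.025)
for c,(x0,y0,x1,y1) in(("top",(370,150,470,225)),("side",(260,100,360,175))):
    im=r.get_image(c);cv2.imwrite(f"pics/{c}5.png",im["frame"][:,:,::-1]);globals()[c]=cv2.resize(im["frame"][y0:y1,x0:x1,::-1],(800,300) if 0 else (400,300),interpolation=cv2.INTER_CUBIC)
cv2.imwrite("pics/5.png",np.hstack([top,side]))
```

```text
dp [[0.0002, 0.0006, 0.0012]] turn [[-0.06, -0.0, -0.13]]
now [0.5291 0.0525 0.0742] F [-0.65  0.68 -0.32] t 6.47 w 0.141 rows 1
```

View pics/5.png

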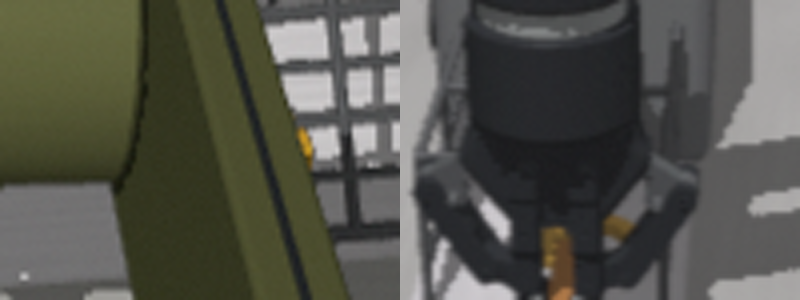

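The arm hides the ring from both cameras, so I'll lower into the bore on force feedback.

Call:
play_rows(grip=[0,0], dp=[[0,0,0.008],[0,0,0.004]], turn=[[0,0,0],[0,0,0]])

```text
clock: 6.82
tool_pos: [0.5291, 0.0538, 0.0616]
orientation: [-0.001, 0.999, 0.038, 0.0]
force: [0.5, -0.5, -1.5]
width: 0.143
```

Call:
play_rows(grip=[0,0,0], dp=[[0,0,0.003],[0,0,0.002],[0,0,0]], turn=[[0,0,0],[0,0,0],[0,0,0]])

```text
clock: 7.2
tool_pos: [0.5285, 0.0542, 0.0552]
orientation: [-0.001, 0.999, 0.039, -0.001]
force: [-0.3, 0.2, -0.7]
width: 0.145
```

Run:
```python
from h import *
plan([(*g2w(-.0205,.1195),.056,YW)],step=.025)
s=r.state();print(s["moment"].round(3))
```

```text
dp [[0.0007, 0.002, -0.0008]] turn [[-0.07, 0.09, 0.02]]
now [0.5285 0.0542 0.0552] F [-0.27  0.24 -0.69] t 7.2 w 0.145 rows 1
[ 0.039  0.024 -0.012]
```

Run:
```python
from h import *
plan([(*g2w(-.0010,.265),.0545,YW)],step=.0155)
```

```text
dp [[0.002, -0.0144, 0.0001], [0.002, -0.0144, 0.0001], [0.002, -0.0144, 0.0001], [0.002, -0.0144, 0.0001], [0.002, -0.0144, 0.0001]] turn [[-0.01, 0.01, 0.0], [-0.01, 0.01, 0.0], [-0.01, 0.01, 0.0], [-0.01, 0.01, 0.0], [-0.01, 0.01, 0.0]]
dp [[0.002, -0.0144, 0.0001], [0.002, -0.0144, 0.0001], [0.002, -0.0144, 0.0001], [0.002, -0.0144, 0.0001], [0.002, -0.0144, 0.0001]] turn [[-0.01, 0.01, 0.0], [-0.01, 0.01, 0.0], [-0.01, 0.01, 0.0], [-0.01, 0.01, 0.0], [-0.01, 0.01, 0.0]]
now [0.5285 0.0542 0.0552] F [-0.27  0.24 -0.69] t 7.2 w 0.145 rows 10
```

Call:
play_rows(grip=[0,0,0,0,0], dp=[[0.001,-0.008,0.0003],[0.002,-0.014,0],[0.002,-0.014,0],[0.002,-0.014,0],[0.002,-0.014,0]], turn=[[0,0,0],[0,0,0],[0,0,0],[0,0,0],[0,0,0]])

```text
clock: 7.82
tool_pos: [0.533, 0.1226, 0.0553]
orientation: [-0.001, 0.999, 0.038, -0.0]
force: [0.4, -1.2, -0.3]
width: 0.141
```

Run:
```python
from h import *
s=r.state();print(w2g(s["tool_pos"]))
plan([(*g2w(-.0010,.265),.0545,YW)],step=.0155)
for c in("top","side"):
    im=r.get_image(c); cv2.imwrite(f"pics/{c}6.png",im["frame"][:,:,::-1])
    bs=blobs(im,(14,120,70),(30,255,255),(350,150,465,225) if c=="top" else (250,130,330,215),4)
    for p,cc in bs: print(c,len(p),cc,p.min(0),p.max(0),w2g(w(im,cc,.014)))
```

```text
[-0.01140428  0.18938076]
dp [[0.0021, -0.0151, 0.0002], [0.0021, -0.0151, 0.0002], [0.0021, -0.0151, 0.0002], [0.0021, -0.0151, 0.0002], [0.0021, -0.0151, 0.0002]] turn [[-0.01, 0.01, -0.01], [-0.01, 0.01, -0.01], [-0.01, 0.01, -0.01], [-0.01, 0.01, -0.01], [-0.01, 0.01, -0.01]]
now [0.533  0.1226 0.0553] F [ 0.37 -1.16 -0.25] t 7.83 w 0.141 rows 5
top 80 [399.1125 178.3375] [392. 174.] [407. 184.] [0.00693096 0.00373379]
top 43 [413.44186047 178.44186047] [410. 175.] [418. 181.] [ 0.00435993 -0.02545754]
top 60 [417.28333333 189.13333333] [414. 184.] [420. 195.] [-0.01832985 -0.03112955]
top 118 [398.88983051 196.02542373] [391. 187.] [409. 202.] [-0.02954957  0.00759147]
top 6 [414.         198.83333333] [413. 198.] [415. 200.] [-0.03773063 -0.02253965]
side 18 [309.88888889 178.5       ] [307. 176.] [312. 181.] [-0.03251678  0.01995158]
side 116 [290.43965517 204.89655172] [287. 189.] [293. 214.] [-0.00169047  0.11810298]
```

The ring is following the tip, with its centre about 17 mm behind as expected. I'll keep pulling.

Call:
play_rows(grip=[0,0,0,0,0], dp=[[0.002,-0.014,0.0005],[0.002,-0.014,0],[0.002,-0.014,0],[0.002,-0.014,0],[0.002,-0.01,0]], turn=[[0,0,0],[0,0,0],[0,0,0],[0,0,0],[0,0,0]])

```text
clock: 8.55
tool_pos: [0.5381, 0.1936, 0.0549]
orientation: [-0.001, 0.999, 0.039, -0.0]
force: [0.2, -1.1, -1.0]
width: 0.142
```

Run:
```python
from h import *
s=r.state();print(w2g(s["tool_pos"]))
plan([(*g2w(-.0010,.283),.0545,YW)],step=.0055)
im=r.get_image("top"); P=np.vstack([b[0] for b in blobs(im,(14,120,70),(30,255,255),(330,150,440,225),4)])
(cx,cy),ax,_=cv2.fitEllipse(cv2.convexHull(P)); print("ring",cx,cy,ax,w2g(w(im,(cx,cy),.014)),P.min(0),P.max(0))
```

```text
[-0.00082759  0.25972417]
dp [[-0.0, -0.0047, 0.0001], [-0.0, -0.0047, 0.0001], [-0.0, -0.0047, 0.0001], [-0.0, -0.0047, 0.0001], [-0.0, -0.0047, 0.0001]] turn [[-0.01, 0.01, 0.0], [-0.01, 0.01, 0.0], [-0.01, 0.01, 0.0], [-0.01, 0.01, 0.0], [-0.01, 0.01, 0.0]]
now [0.5381 0.1936 0.0549] F [ 0.17 -1.13 -0.97] t 8.55 w 0.142 rows 5
ring 361.3048400878906 184.69296264648438 (40.19374465942383, 47.1457633972168) [-3.46429002e-05  8.23219982e-02] [338. 164.] [385. 205.]
```

Call:
play_rows(grip=[0,0,0,0,0], dp=[[0,-0.004,0.0005],[0,-0.004,0],[0,-0.004,0],[0,-0.004,0],[0,-0.003,0]], turn=[[0,0,0],[0,0,0],[0,0,0],[0,0,0],[0,0,0]])

```text
clock: 9.22
tool_pos: [0.5369, 0.2141, 0.0544]
orientation: [-0.001, 0.999, 0.038, -0.0]
force: [1.0, -0.5, -1.3]
width: 0.141
```

Call:
play_rows(grip=[0,0], dp=[[0,-0.001,0],[0,-0.001,0]], turn=[[0,0,0],[0,0,0]])

```text
clock: 9.48
tool_pos: [0.5368, 0.2162, 0.0544]
orientation: [-0.001, 0.999, 0.038, -0.0]
force: [-0.2, -1.4, -1.1]
width: 0.147
```

Run:
```python
from h import *
s=r.state();print(w2g(s["tool_pos"]))
plan([(*g2w(-.0005,.285),.0545,YW)],step=.0055)
im=r.get_image("top"); cv2.imwrite("pics/t7.png",cv2.resize(im["frame"][150:230,300:420,::-1],None,fx=6,fy=6,interpolation=cv2.INTER_CUBIC))
```

```text
[-0.00048748  0.28237575]
dp [[-0.0, -0.0026, -0.0001]] turn [[-0.07, 0.02, 0.01]]
now [0.5368 0.2162 0.0544] F [-0.18 -1.41 -1.09] t 9.47 w 0.147 rows 1
```

View pics/t7.png

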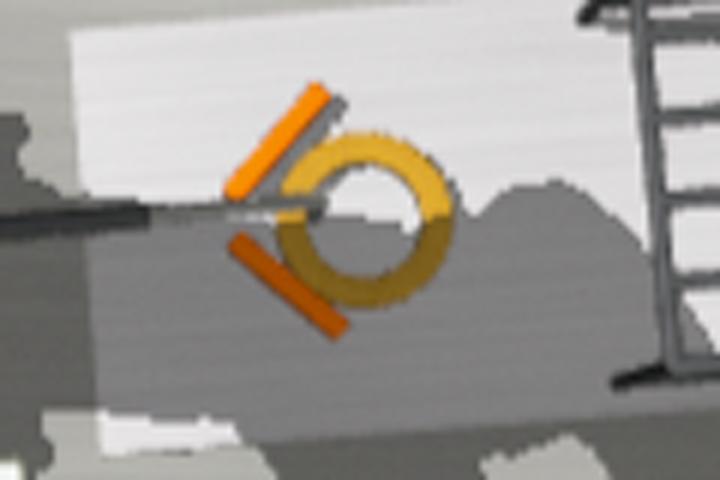

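The ring centre is at about px (361,187), a few millimetres short of the notch and well centred, with the tip in the bore. From here I'll go in 1 mm steps and watch the force.

Call:
play_rows(grip=[0,0,0], dp=[[0,-0.001,0],[0,-0.001,0],[0,-0.001,0]], turn=[[0,0,0],[0,0,0],[0,0,0]])

```text
clock: 9.9
tool_pos: [0.5363, 0.219, 0.0543]
orientation: [-0.0, 0.999, 0.038, -0.0]
force: [0.2, -2.2, -1.6]
width: 0.141
```

Call:
play_rows(grip=[0,0], dp=[[0,-0.001,0],[0,-0.001,0]], turn=[[0,0,0],[0,0,0]])

```text
clock: 10.15
tool_pos: [0.5363, 0.2201, 0.0541]
orientation: [0.001, 0.999, 0.039, -0.0]
force: [0.7, -5.9, -2.3]
width: 0.144
```

Call:
play_rows(grip=[0], dp=[[0,-0.001,0]], turn=[[0,0,0]])

```text
clock: 10.28
tool_pos: [0.536, 0.2202, 0.0539]
orientation: [0.001, 0.999, 0.039, -0.001]
force: [1.1, -5.4, -1.8]
width: 0.145
```

Call:
play_rows(grip=[0], dp=[[0,-0.0007,0]], turn=[[0,0,0]])

```text
clock: 10.4
tool_pos: [0.536, 0.2201, 0.0537]
orientation: [0.002, 0.999, 0.039, -0.001]
force: [1.3, -4.9, -1.1]
width: 0.143
```

Call:
play_rows(grip=[0,0], dp=[[0,-0.0013,-0.0003],[0,-0.0013,-0.0003]], turn=[[0,0,0],[0,0,0]])

```text
clock: 10.65
tool_pos: [0.5354, 0.2203, 0.0536]
orientation: [0.004, 0.999, 0.04, -0.002]
force: [1.1, -7.5, -3.0]
width: 0.144
```

Call:
play_rows(grip=[0,0], dp=[[0,-0.0014,-0.0003],[0,-0.0014,-0.0003]], turn=[[0,0,0],[0,0,0]])

```text
clock: 10.9
tool_pos: [0.535, 0.2204, 0.0533]
orientation: [0.007, 0.999, 0.041, -0.002]
force: [2.7, -7.1, -4.2]
width: 0.145
```

Call:
play_rows(grip=[0,0], dp=[[0.0002,-0.0012,-0.0003],[0.0002,-0.0012,-0.0003]], turn=[[0.2,0,0],[0.2,0,0]])

```text
clock: 11.15
tool_pos: [0.5349, 0.2204, 0.053]
orientation: [0.005, 0.999, 0.042, -0.003]
force: [1.1, -6.4, -2.8]
width: 0.146
```

Call:
play_rows(grip=[0,0,0], dp=[[0.0002,-0.0013,-0.0003],[0.0002,-0.0013,-0.0003],[0.0002,-0.0013,-0.0003]], turn=[[0.2,0,0],[0.2,0,0],[0.2,0,0]])

```text
clock: 11.52
tool_pos: [0.5347, 0.2204, 0.0528]
orientation: [0.003, 0.999, 0.043, -0.004]
force: [1.4, -7.0, -1.7]
width: 0.147
```

Call:
play_rows(grip=[0,0,0], dp=[[0.0002,-0.0013,-0.0003],[0.0002,-0.0013,-0.0003],[0.0002,-0.0013,-0.0003]], turn=[[0.2,0,0],[0.2,0,0],[0.2,0,0]])

```text
clock: 11.9
tool_pos: [0.5345, 0.2203, 0.0531]
orientation: [0.001, 0.999, 0.044, -0.006]
force: [1.1, -6.8, -1.4]
width: 0.145
```

Call:
play_rows(grip=[0,0,0,0,0], dp=[[0.0002,-0.0014,-0.0002],[0.0002,-0.0014,-0.0002],[0.0002,-0.0014,-0.0002],[0.0002,-0.0014,-0.0002],[0.0002,-0.0014,-0.0002]], turn=[[0.1,0.1,0],[0.1,0.1,0],[0.1,0.1,0],[0.1,0.1,0],[0.1,0.1,0]])

```text
clock: 12.52
tool_pos: [0.5338, 0.2203, 0.0529]
orientation: [0.003, 0.999, 0.046, -0.003]
force: [1.2, -7.2, -1.7]
width: 0.144
```

Call:
play_rows(grip=[0,0,0,0,0], dp=[[0.0002,-0.0014,-0.0002],[0.0002,-0.0014,-0.0002],[0.0002,-0.0014,-0.0002],[0.0002,-0.0014,-0.0002],[0.0002,-0.0014,-0.0002]], turn=[[0.1,0.1,0],[0.1,0.1,0],[0.1,0.1,0],[0.1,0.1,0],[0.1,0.1,0]])

```text
clock: 13.15
tool_pos: [0.533, 0.2203, 0.0525]
orientation: [0.004, 0.999, 0.047, -0.001]
force: [1.3, -6.9, -2.4]
width: 0.147
```

Run:
```python
from h import *
s=r.state();print(w2g(s["tool_pos"]),s["orientation"].round(4))
im=r.get_image("top"); P=np.vstack([b[0] for b in blobs(im,(18,120,70),(30,255,255),(330,150,400,225),4)])
(cx,cy),ax,_=cv2.fitEllipse(cv2.convexHull(P)); print("ring",cx,cy,ax,w2g(w(im,(cx,cy),.014)),P.min(0),P.max(0))
cv2.imwrite("pics/t8.png",cv2.resize(im["frame"][150:230,300:420,::-1],None,fx=6,fy=6,interpolation=cv2.INTER_CUBIC))
plan([(*g2w(-.003,.274),.0545,YW)],step=.0055)
```

```text
[-0.00391766  0.28675245] [ 0.004   0.9989  0.0475 -0.0014]
ring 356.4592590332031 184.2139129638672 (28.26491928100586, 34.69230651855469) [0.00175679 0.0921948 ] [338. 171.] [373. 199.]
dp [[0.0002, 0.0043, -0.0006], [0.0003, 0.0043, -0.0006], [0.0003, 0.0043, -0.0006]] turn [[0.15, 0.06, 0.35], [0.15, 0.06, 0.35], [0.15, 0.06, 0.35]]
now [0.533  0.2203 0.0525] F [ 1.92 -7.79 -1.34] t 13.2 w 0.144 rows 3
```

View pics/t8.png

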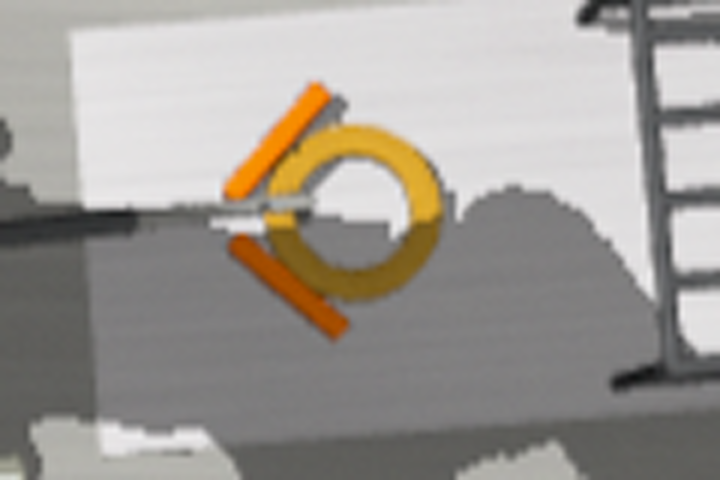

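The ring touches both arms of the notch with about 7–7.8 N held for 2.5 s. Now I'll back the tip off towards the bore centre and lift it out.

Call:
play_rows(grip=[0,0,0,0,0], dp=[[0.0002,0.003,-0.0005],[0.0003,0.004,-0.0005],[0.0003,0.004,-0.0005],[0,0,0],[0,0,-0.004]], turn=[[0.15,0,0.3],[0.15,0,0.3],[0.15,0,0.3],[0,0,0],[0,0,0]])

```text
clock: 13.82
tool_pos: [0.5349, 0.2108, 0.0584]
orientation: [-0.002, 0.999, 0.038, -0.001]
force: [-0.0, 0.5, -0.6]
width: 0.144
```

Run:
```python
from h import *
s=r.state();print(w2g(s["tool_pos"]),s["orientation"].round(4),s["moment"].round(2))
plan([(*g2w(-.003,.2755),.12,YW)],step=.015)
```

```text
[-0.00273543  0.27708381] [-0.002   0.9993  0.0382 -0.0014] [ 0.06  0.04 -0.01]
dp [[-0.0001, 0.0003, -0.0123], [-0.0001, 0.0003, -0.0123], [-0.0001, 0.0003, -0.0123], [-0.0001, 0.0003, -0.0123], [-0.0001, 0.0003, -0.0123]] turn [[-0.05, 0.03, -0.0], [-0.05, 0.03, -0.0], [-0.05, 0.03, -0.0], [-0.05, 0.03, -0.0], [-0.05, 0.03, -0.0]]
now [0.5349 0.2108 0.0584] F [-0.02  0.54 -0.58] t 13.82 w 0.144 rows 5
```

Call:
play_rows(grip=[0,0,0,0,0], dp=[[0,0,-0.006],[0,0,-0.01],[0,0,-0.015],[0,0,-0.018],[0,0,-0.016]], turn=[[0,0,0],[0,0,0],[0,0,0],[0,0,0],[0,0,0]])

```text
clock: 14.45
tool_pos: [0.5349, 0.211, 0.1279]
orientation: [-0.002, 0.999, 0.038, -0.001]
force: [-0.5, -0.5, -0.5]
width: 0.146
```

Run:
```python
from h import *
plan([(.4321,.2097,.125,4.9)],step=.025)
sd=r.get_image("side"); cv2.imwrite("pics/s9.png",cv2.resize(sd["frame"][140:290,210:410,::-1],None,fx=4,fy=4,interpolation=cv2.INTER_CUBIC))
```

```text
dp [[-0.0205, -0.0013, 0.0006], [-0.0205, -0.0014, 0.0006], [-0.0205, -0.0014, 0.0006], [-0.0205, -0.0014, 0.0006], [-0.0205, -0.0015, 0.0006]] turn [[-0.05, 0.03, -0.1], [-0.05, 0.03, -0.1], [-0.05, 0.03, -0.1], [-0.05, 0.03, -0.1], [-0.05, 0.03, -0.1]]
now [0.5349 0.211  0.1279] F [-0.47 -0.47 -0.47] t 14.45 w 0.146 rows 5
```

Call:
play_rows(grip=[0,0,0,0,0], dp=[[-0.02,-0.0014,0],[-0.02,-0.0014,0],[-0.02,-0.0014,0],[-0.02,-0.0014,0],[-0.016,-0.0014,0]], turn=[[0,0,-0.1],[0,0,-0.1],[0,0,-0.1],[0,0,-0.1],[0,0,-0.1]])

```text
clock: 15.12
tool_pos: [0.4308, 0.2096, 0.1298]
orientation: [-0.002, 0.999, 0.043, -0.001]
force: [0.1, 0.3, -1.1]
width: 0.14
```

Call:
play_rows(grip=[0], dp=[[0,0,0]], turn=[[0,0,0]])

```text
clock: 15.25
tool_pos: [0.4283, 0.2092, 0.1296]
orientation: [-0.002, 0.999, 0.043, -0.002]
force: [0.9, 0.6, -1.2]
width: 0.149
```

Run:
```python
from h import *
plan([(.4321,.2097,.09,4.9)],step=.025)
s=r.state();p=s["tool_pos"]; print(s["orientation"].round(4))
sd=r.get_image("side");im=r.get_image("top")
d=np.array([np.cos(np.radians(-85.1)),np.sin(np.radians(-85.1)),0])
for nm,I in(("side",sd),("top",im)):
    for k in(-.065,.065): print(nm,k,pix(I,p+d*k+[0,0,.009]).round(1),pix(I,p+d*k-[0,0,.009]).round(1))
    print(nm,"tip",pix(I,p+d*.182-[0,0,.048]).round(1),pix(I,p+d*.185).round(1))
a=cv2.resize(sd["frame"][150:300,290:400,::-1],(396,540),interpolation=cv2.INTER_CUBIC);b=cv2.resize(im["frame"][165:265,300:375,::-1],(405,540),interpolation=cv2.INTER_CUBIC)
cv2.imwrite("pics/s10.png",np.hstack([a,b])[:, :800])
```

```text
dp [[0.002, 0.0, 0.0198], [0.002, -0.0, 0.0198]] turn [[-0.13, 0.13, 0.03], [-0.13, 0.13, 0.03]]
now [0.4283 0.2092 0.1296] F [ 0.94  0.56 -1.15] t 15.25 w 0.149 rows 2
[-0.0021  0.9991  0.0432 -0.0024]
side -0.065 [347.9 232.4] [347.4 242.6]
side 0.065 [347.5 180.6] [347.1 190. ]
side tip [346.1 172.6] [347.  149.4]
top -0.065 [218.9 250. ] [221.9 249.6]
top 0.065 [293.3 243.7] [294.3 243.5]
top tip [358.6 237.8] [362.3 237.9]
```

View pics/s10.png

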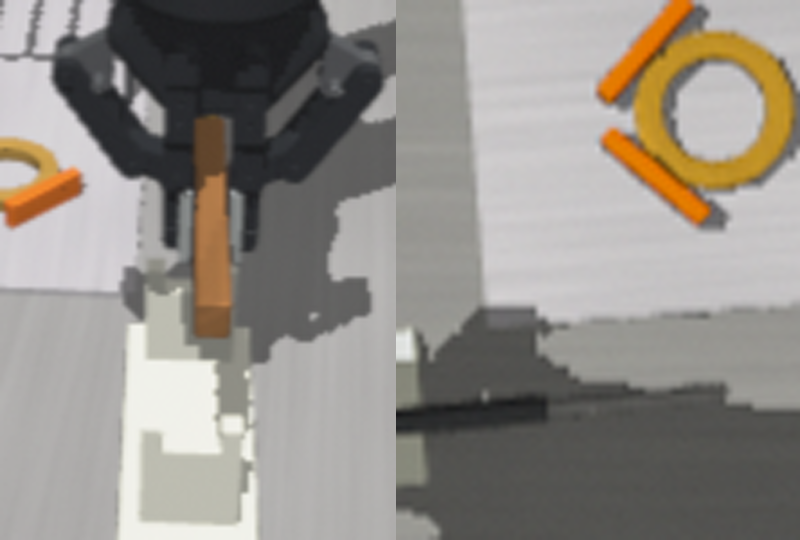

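The hook is still level in the grip, and the ring sits against both notch arms at about (432,185 equivalent). I'll centre over the rest and lower.

Call:
play_rows(grip=[0,0,0], dp=[[0.003,0,0.015],[0.001,0,0.02],[0,0,0.01]], turn=[[-0.13,0.13,0],[-0.13,0.13,0],[0,0,0]])

```text
clock: 15.72
tool_pos: [0.44, 0.2115, 0.0852]
orientation: [-0.001, 0.999, 0.043, 0.005]
force: [0.7, 0.0, -0.9]
width: 0.145
```

Run:
```python
from h import *
plan([(.4321,.2097,.063,4.9)],step=.025)
```

```text
dp [[-0.0083, 0.0011, 0.0221]] turn [[-0.13, -0.6, -0.01]]
now [0.44   0.2115 0.0852] F [ 0.65  0.01 -0.9 ] t 15.72 w 0.145 rows 1
```

Call:
play_rows(grip=[0,0,0], dp=[[-0.006,0.001,0],[-0.001,0,0],[0,0,0]], turn=[[0,-0.4,0],[0,0,0],[0,0,0]])

```text
clock: 16.1
tool_pos: [0.4338, 0.2099, 0.0852]
orientation: [-0.001, 0.999, 0.042, 0.002]
force: [0.3, 0.6, -0.7]
width: 0.147
```

Run:
```python
from h import *
plan([(.4321,.2097,.063,4.9)],step=.025)
```

```text
dp [[-0.0018, 0.0001, 0.0222]] turn [[-0.13, -0.18, -0.03]]
now [0.4338 0.2099 0.0852] F [ 0.35  0.65 -0.68] t 16.1 w 0.147 rows 1
```

Call:
play_rows(grip=[0,0,0,0], dp=[[-0.001,0,0.008],[-0.0005,0,0.007],[0,0,0.003],[0,0,0]], turn=[[0,-0.1,0],[0,0,0],[0,0,0],[0,0,0]])

```text
clock: 16.6
tool_pos: [0.4327, 0.21, 0.0666]
orientation: [-0.001, 0.999, 0.043, 0.001]
force: [-0.1, -0.3, -1.1]
width: 0.143
```

Call:
play_rows(grip=[0,0,0], dp=[[0,0,0.002],[0,0,0.001],[0,0,0]], turn=[[0,0,0],[0,0,0],[0,0,0]])

```text
clock: 16.98
tool_pos: [0.4329, 0.2101, 0.0635]
orientation: [-0.001, 0.999, 0.042, 0.002]
force: [-0.8, 0.3, -0.7]
width: 0.146
```

Call:
play_rows(grip=[0,0,0], dp=[[-0.0005,0,0.002],[0,0,0.001],[0,0,0]], turn=[[0,0,0],[0,0,0],[0,0,0]])

```text
clock: 17.35
tool_pos: [0.4325, 0.2101, 0.0605]
orientation: [-0.002, 0.999, 0.042, 0.002]
force: [0.0, -0.9, -1.0]
width: 0.143
```

Call:
play_rows(grip=[0,0], dp=[[0,0,0.001],[0,0,0.0005]], turn=[[0,0,0],[0,0,0]])

```text
clock: 17.6
tool_pos: [0.4326, 0.2101, 0.059]
orientation: [-0.002, 0.999, 0.043, 0.002]
force: [-0.6, -0.4, -1.5]
width: 0.141
```

Call:
play_rows(grip=[0,0], dp=[[0,0,0.001],[0,0,0.0005]], turn=[[0,0,0],[0,0,0]])

```text
clock: 17.85
tool_pos: [0.4326, 0.2101, 0.0586]
orientation: [-0.002, 0.999, 0.043, 0.002]
force: [-1.8, 0.7, 4.5]
width: 0.145
```

Call:
play_rows(grip=[0,0], dp=[[0,0,0.0007],[0,0,0.0005]], turn=[[0,0,0],[0,0,0]])

```text
clock: 18.1
tool_pos: [0.4326, 0.2102, 0.0586]
orientation: [-0.002, 0.999, 0.043, 0.002]
force: [-1.4, -0.1, 4.5]
width: 0.143
```

It's resting on the forks. Release and go straight up.

Call:
play_rows(grip=[20,35,50,60,60], dp=[[0,0,0],[0,0,0],[0,0,0],[0,0,0],[0,0,0]], turn=[[0,0,0],[0,0,0],[0,0,0],[0,0,0],[0,0,0]])

```text
clock: 18.73
tool_pos: [0.4329, 0.2102, 0.0584]
orientation: [-0.002, 0.999, 0.043, 0.003]
force: [-0.0, -0.5, -0.4]
width: 0.6
```

Call:
play_rows(grip=[60,60,60,60,60], dp=[[0,0,-0.01],[0,0,-0.02],[0,0,-0.03],[0,0,-0.04],[0,0,-0.04]], turn=[[0,0,0],[0,0,0],[0,0,0],[0,0,0],[0,0,0]])

```text
clock: 19.35
tool_pos: [0.4299, 0.2088, 0.2015]
orientation: [-0.001, 0.999, 0.043, -0.001]
force: [0.0, 0.2, 0.6]
width: 0.597
```

Call:
play_rows(grip=[60,60,60,60,60], dp=[[0,0.04,-0.02],[0,0.05,0],[0,0.05,0],[0,0.05,0],[0,0,0]], turn=[[0,0,0],[0,0,0],[0,0,0],[0,0,0],[0,0,0]])

```text
clock: 19.98
tool_pos: [0.4505, 0.0157, 0.2304]
orientation: [-0.001, 0.999, 0.044, 0.008]
force: [0.2, -0.3, -0.3]
width: 0.596
```

Run:
```python
from h import *
s=r.state();print(s["tool_pos"],s["clock"],s["force"])
sd=r.get_image("side");im=r.get_image("top")
a=cv2.resize(sd["frame"][150:330,240:390,::-1],(450,540),interpolation=cv2.INTER_CUBIC);b=cv2.resize(im["frame"][90:270,210:325,::-1],(345,540),interpolation=cv2.INTER_CUBIC)
cv2.imwrite("pics/s11.png",np.hstack([a,b]))
cv2.imwrite("pics/t11.png",im["frame"][:,:,::-1])
for p,c in blobs(im,(5,110,60),(20,255,255),(222,230,312,258)): print("handle",len(p),c)
for c in("top","side"):
    for n in("tumbler","funnel","bellows","brush","ring","hook"): print(c,n,[( [round(v) for v in d["rect"]],round(d["p"],2)) for d in r.boxes_of(c,n)][:2])
```

```text
[0.45049754 0.0157051  0.23038105] 19.975 [ 0.18317973 -0.27762485 -0.34503251]
handle 452 [261.50221239 244.13716814]
top tumbler [([269, 104, 38, 38], 0.64)]
top funnel [([477, 150, 326, 144], 0.73), ([331, 112, 37, 34], 0.62)]
top bellows [([232, 112, 34, 31], 0.77)]
top brush [([412, 86, 94, 19], 0.92)]
top ring [([333, 113, 32, 33], 0.34)]
top hook [([283, 244, 110, 18], 0.73)]
side tumbler [([291, 198, 32, 20], 0.67), ([177, 234, 50, 61], 0.57)]
side funnel [([208, 204, 32, 43], 0.82), ([292, 204, 44, 18], 0.21)]
side bellows [([159, 282, 47, 50], 0.87)]
side brush [([205, 163, 41, 47], 0.61)]
side ring [([158, 280, 46, 52], 0.59), ([292, 198, 30, 21], 0.56)]
side hook [([344, 231, 11, 100], 0.63)]
```

View pics/s11.png

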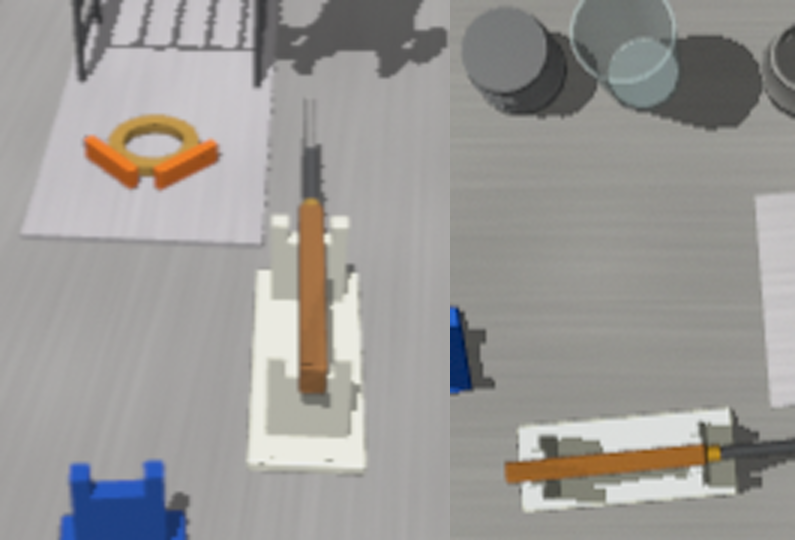

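The hook lies in both forks and its handle end is where it started (px 228). The ring is seated in the V, and the bystanders haven't moved. Handing in.

```bash
python3 -c "
from bench import r
print(r.sign_off(), r.state()['clock'])"
```

```text
the job is handed in; nothing more can be done
the job is handed in; nothing more can be done
```

The ring is seated in the orange notch and the hooked rod is back on the white rest. I handed the job in at about 20 s on the robot's clock, well under the 53 s limit.

- **Draw-out:** I hooked the ring through its bore and pulled it straight out along the base plate. Only the hook was moved to the ring. Lowering the tip into the bore had to go by force, because the arm hid the ring from both cameras; the force showed no contact.
- **Seating pull:** Readings at the end of each move call over about 2.5 s were 6.4 to 7.8 N along +y. That is a little under the 8 N asked for but inside the 6 to 9 N range, and no reading passed 8 N. Peaks between readings were not measured.
- **Last checks:** The final pictures show the ring against both notch arms and the handle in both fork slots. The handle's end is at the same image position as at the start. The tumbler, funnel, bellows and brush are in the same places to within the detectors' scatter of a few pixels. The gripper was clear and touching nothing.
- **Checks that disagreed:** The networks gave some false labels at the end, such as calling the funnel the ring in the top view and the ring a tumbler in the side view. I went by the pictures instead. When I laid the hook down, the forks made contact about 1 mm lower than where I had gripped it, so the handle had probably shifted slightly in the grip.

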